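# Gauge test cartridges and rack the good ones

### The arm

A 6-joint arm with a two-finger parallel gripper is mounted at the origin on the work surface. World frame = base frame: x ahead of the robot, y to its left, z up, the work surface at z = 0. Lengths are in m, angles in rad, forces in N, time in s.
With the tool pointing down it reaches from about 0.3 to 0.85 m from the base axis. Payload 5.4 kg.
Tool frame: the origin (TCP) lies at the very end of the fingers, on their centre line; the grasp point (between the pads) lies behind it (manip.pinch_z is the z of the grasp point in the tool frame, in m); z points along the fingers, y is the direction in which the jaws open and shut (so a half turn about z gives the same grasp; the last joint's range is limited). The gripper opens to 85 mm and grips with 20 to 120 N. Pads are 22 mm wide; open, the fingers measure 114 mm over their backs; the gripper's body (76 mm by 85 mm) begins 54 mm behind the grasp point. The pads swing forward as they close: fully open they stand 13 mm farther back than shut.
Start: joints at [0.996, 0.158, 1.597, -0, 1.386, -0.21], TCP at [0.205, 0.537, 0.231] pointing down, gripper open.
Joint ranges: [-2.91, 2.91], [-0.94, 2.29], [0.18, 2.7], [-1.29, 4.43], [0.17, 2.64], [-3, 3]. Speed limits (rad/s): [2.57, 2.57, 3.14, 3.14, 3.14, 3.14].

### API

Orientations are given as a unit quaternion [x, y, z, w].
In Python, from plant import manip, imaging, finder gives the robot as it stands. The module is installed in compiled form; this text tells all that it offers.
- The arm moves only by the shell command python3 -m inch 'ROWS' [FORCE]. ROWS is JSON, a list of rows, each an object of numbers: "hand": the closure, from 0 (fully open) to 1 (shut); "dx", "dy", "dz": the shift along the tool's x, y, z in cm; "ax", "ay", "az": the turn, a rotation vector about the tool's x, y, z in rad. In form: [{"hand": .., "dx": .., "dy": .., "dz": .., "ax": .., "ay": .., "az": ..}, ...]. A call has 1 to 10 rows; each row shifts and turns the commanded pose from where the row before left it, along the tool's axes as they then stand; what a row does not reach is not made up. A row lasts 1/8 s, in which the tool goes at most 62.5 mm and 10.7 degrees, less where a joint would pass 70% of its speed; a pose out of reach is approached as far as the arm can. A call is refused whole if a number of a shift passes 6.25 or a number of a turn 0.188, either way. A call with a gripper value outside its range is refused whole. The fingers move at their own pace and stop on an object; FORCE is the grip in N (left out, the last holds). Time passes only in rows, so rows that do not move let the fingers close. It gives the time, the measured TCP pose, the force and the opening at its end, in the units of the state.
- manip.get_obs(): the state, without advancing time (a new reading comes with each control period).
- imaging.capture(name): name is "scene" or "top"; returns (picture, depth): 420x560x3 uint8, red, green, blue; 420x560 float32, m along the optical axis (not along the pixel's ray), 0 where there is no reading.
- imaging.camera_model(name): a dict with "mtx" (3x3 intrinsics, pixels), "R" (3x3) and "t" (3): a world point X has camera coordinates R X + t. Camera axes: x right, y down, z forward; pixel columns grow to the right and rows downward; lengths in m; the calibration is good to about 2 mm. A picture is of the moment at which its call begins. camera_model takes no time and is no camera call.
- manip.job_done(): hands the job in, once; it reports no verdict.
Trained networks look in the newest picture that a camera, given by its name, has taken for a name from the list of things; names that differ only in an ending like _2 or _b are one class to them, and where a whole thing is asked for, a point or a joint stands for the part that bears it (a point fixed in the world has none). Each returns a list of dicts, best first, with "conf" (0 to 1); they miss things now and then, are a little off and sometimes report something else, mostly with a low value. They report only what shows in the picture. A call takes as long as a camera call. They do not tell look-alikes from the thing itself.
- finder.silhouettes(label, camera): "pixels" (420x560 bool, what is visible of it) and "xy" ([column, row] in pixels, amid what is visible of it).
- finder.place_of(label, camera): "xy" ([column, row] in pixels: a listed point, or the origin of a listed thing).
The state is a dict: "t": time; "q": joint angles; "qd": joint speeds; "tau": joint torques, N m; "ee_pos": TCP position; "ee_rot": TCP orientation; "force": force on the tool from outside, world axes, zero at the start; "ft_torque": the same for the moment, N m; "finger_gap": finger opening in m.
Only numpy, scipy, OpenCV 4.12 (cv2) and the standard library are available. Lean on these libraries where they do the work, as an engineer would, in place of code of your own. Each camera call takes 0.05 s, during which the arm holds its last target. There are 200 camera calls.

### The job

Two test cartridges stand on the bench; one is not snapped shut and is too thick. Take them one at a time, leaving the other untouched until the first is put away: keep the cartridge upright, slide it endwise and low into the flared mouth of the metal gauge channel and right out at the other end, or, if it does not fit, press it lightly in until it stops and lift it back out. Stand the one that passes upright, fully down and central, in an empty slot of the white rack, and put the one that does not pass in the grey tray; drop nothing, and leave the stored cartridge, the bottle and the jar where they are.

Things in the scene. Friction and masses are not known exactly. Their poses are not given: they have to be found in the camera images.
- cartridge_a: test cartridge: flat white plastic slab of two shells, standing on its long edge, 90 mm long (own x), 60 mm high (z), 14 or 20 mm thick (y), about 90 g. Of cartridge_a and cartridge_b one is snapped shut (14 mm), the other has a gap between its shells (20 mm thick); the gauge tells which. Origin: centre of the underside
- cartridge_b: test cartridge: flat white plastic slab of two shells, standing on its long edge, 90 mm long (own x), 60 mm high (z), 14 or 20 mm thick (y), about 90 g. Of cartridge_a and cartridge_b one is snapped shut (14 mm), the other has a gap between its shells (20 mm thick); the gauge tells which. Origin: centre of the underside
- cartridge_a_mid (a point): middle of cartridge_a, 30 mm above its underside
- cartridge_b_mid (a point): middle of cartridge_b, 30 mm above its underside
- gauge: fixed gauge: dark base 140 x 90 x 6 mm, two aluminium walls, open above. Origin: underside, below the channel's line. Channel along own x: flared mouth from x = -60 mm (33 mm wide) to -40 mm, then 17 mm wide to its plain end at x = +30 mm. Floor 6 mm, wall tops 28 mm above the bench. A 14 mm cartridge slides through to +x; a 20 mm one stops with its middle near x = -89 mm
- rack: fixed white slotted rack, 110 x 150 mm base 6 mm thick, three slots along own x at own y = -48, 0 and +48 mm, each 18 mm wide between solid bars 100 mm long (30 mm thick between slots, 13 mm outside) whose tops are 30 mm above the bench. Slot ends are open. Origin: centre of the underside
- slot0 (a point): slot that already holds the stored cartridge: centre of its floor, 6 mm above the bench; axes as the rack's, x along the slot
- slot1 (a point): middle slot, empty: centre of its floor, 6 mm above the bench; x along the slot
- slot2 (a point): end slot, empty: centre of its floor, 6 mm above the bench; x along the slot
- tray: fixed grey open tray for rejects, 124 mm (own x) by 160 mm (own y), 34 mm high, walls and floor 4 mm thick. Origin: centre of the underside
- stored: good cartridge (90 x 14 x 60 mm) that already stands in slot0; leave it. Origin: centre of the underside
- bottle: amber bottle, 48 mm across, 110 mm high; leave it. Origin: centre of the underside
- jar: small white jar, 52 mm across, 55 mm high; leave it. Origin: centre of the underside
Mind the look-alikes: they are no part of the job. Leave any brown or pink look-alike of the tray alone. Leave any pink or red look-alike of the cartridge_b alone.

How it is judged:
On the way, in this order (a step that is already met when the one before it is completed fails the run):
1. the first cartridge is led upright, endwise and low into the flared mouth of the gauge (the one that does not fit: pressed lightly against it until it stops), the other still untouched (((x of cartridge_a in the frame of gauge between -0.115 and -0.06 m and y of cartridge_a in the frame of gauge between -0.007 and 0.007 m and z of cartridge_a in the frame of gauge between 0.002 and 0.02 m and angle between the x axis of cartridge_a and the x axis of gauge, either way round below 0.15 rad and angle between cartridge_a's own z axis and vertical below 0.2 rad and distance of cartridge_b from where it was at the start of the episode below 0.015 m) or (x of cartridge_b in the frame of gauge between -0.115 and -0.06 m and y of cartridge_b in the frame of gauge between -0.007 and 0.007 m and z of cartridge_b in the frame of gauge between 0.002 and 0.02 m and angle between the x axis of cartridge_b and the x axis of gauge, either way round below 0.15 rad and angle between cartridge_b's own z axis and vertical below 0.2 rad and contact force between cartridge_b and gauge above 1.5 N and distance of cartridge_a from where it was at the start of the episode below 0.015 m))), for 0.04 s.
2. it has come out beyond the plain end of the channel (the one that does not fit: lifted back out) (((x of cartridge_a in the frame of gauge between 0.06 and 0.16 m and y of cartridge_a in the frame of gauge between -0.007 and 0.007 m and z of cartridge_a in the frame of gauge between 0.002 and 0.02 m and angle between the x axis of cartridge_a and the x axis of gauge, either way round below 0.15 rad and angle between cartridge_a's own z axis and vertical below 0.2 rad and distance of cartridge_b from where it was at the start of the episode below 0.015 m) or (height (world z) of cartridge_b above 0.04 m and distance of cartridge_a from where it was at the start of the episode below 0.015 m))), for 0.04 s.
3. it is put away and released (fits: upright in an empty rack slot; does not fit: in the tray), the other still untouched (((((x of cartridge_a in the frame of slot1 between -0.02 and 0.02 m and y of cartridge_a in the frame of slot1 between -0.005 and 0.005 m and z of cartridge_a in the frame of slot1 between -0.003 and 0.004 m and angle between the x axis of cartridge_a and the x axis of slot1, either way round below 0.12 rad) or (x of cartridge_a in the frame of slot2 between -0.02 and 0.02 m and y of cartridge_a in the frame of slot2 between -0.005 and 0.005 m and z of cartridge_a in the frame of slot2 between -0.003 and 0.004 m and angle between the x axis of cartridge_a and the x axis of slot2, either way round below 0.12 rad)) and angle between cartridge_a's own z axis and vertical below 0.22 rad and linear speed of cartridge_a below 0.03 m/s and contact force between cartridge_a and the fingers below 0.1 N and distance of cartridge_b from where it was at the start of the episode below 0.015 m) or (x of cartridge_b_mid in the frame of tray between -0.055 and 0.055 m and y of cartridge_b_mid in the frame of tray between -0.073 and 0.073 m and height (world z) of cartridge_b_mid below 0.046 m and linear speed of cartridge_b below 0.03 m/s and contact force between cartridge_b and the fingers below 0.1 N and distance of cartridge_a from where it was at the start of the episode below 0.015 m))), for 0.1 s.
4. the second cartridge is led into the mouth of the gauge in the same way, the first one put away (((((x of cartridge_a in the frame of slot1 between -0.02 and 0.02 m and y of cartridge_a in the frame of slot1 between -0.005 and 0.005 m and z of cartridge_a in the frame of slot1 between -0.003 and 0.004 m and angle between the x axis of cartridge_a and the x axis of slot1, either way round below 0.12 rad) or (x of cartridge_a in the frame of slot2 between -0.02 and 0.02 m and y of cartridge_a in the frame of slot2 between -0.005 and 0.005 m and z of cartridge_a in the frame of slot2 between -0.003 and 0.004 m and angle between the x axis of cartridge_a and the x axis of slot2, either way round below 0.12 rad)) and angle between cartridge_a's own z axis and vertical below 0.22 rad and linear speed of cartridge_a below 0.03 m/s and contact force between cartridge_a and the fingers below 0.1 N and x of cartridge_b in the frame of gauge between -0.115 and -0.06 m and y of cartridge_b in the frame of gauge between -0.007 and 0.007 m and z of cartridge_b in the frame of gauge between 0.002 and 0.02 m and angle between the x axis of cartridge_b and the x axis of gauge, either way round below 0.15 rad and angle between cartridge_b's own z axis and vertical below 0.2 rad and contact force between cartridge_b and gauge above 1.5 N) or (x of cartridge_b_mid in the frame of tray between -0.055 and 0.055 m and y of cartridge_b_mid in the frame of tray between -0.073 and 0.073 m and height (world z) of cartridge_b_mid below 0.046 m and linear speed of cartridge_b below 0.03 m/s and contact force between cartridge_b and the fingers below 0.1 N and x of cartridge_a in the frame of gauge between -0.115 and -0.06 m and y of cartridge_a in the frame of gauge between -0.007 and 0.007 m and z of cartridge_a in the frame of gauge between 0.002 and 0.02 m and angle between the x axis of cartridge_a and the x axis of gauge, either way round below 0.15 rad and angle between cartridge_a's own z axis and vertical below 0.2 rad))), for 0.04 s.
5. it has come out beyond the plain end (the one that does not fit: lifted back out) (((((x of cartridge_a in the frame of slot1 between -0.02 and 0.02 m and y of cartridge_a in the frame of slot1 between -0.005 and 0.005 m and z of cartridge_a in the frame of slot1 between -0.003 and 0.004 m and angle between the x axis of cartridge_a and the x axis of slot1, either way round below 0.12 rad) or (x of cartridge_a in the frame of slot2 between -0.02 and 0.02 m and y of cartridge_a in the frame of slot2 between -0.005 and 0.005 m and z of cartridge_a in the frame of slot2 between -0.003 and 0.004 m and angle between the x axis of cartridge_a and the x axis of slot2, either way round below 0.12 rad)) and angle between cartridge_a's own z axis and vertical below 0.22 rad and linear speed of cartridge_a below 0.03 m/s and contact force between cartridge_a and the fingers below 0.1 N and height (world z) of cartridge_b above 0.04 m) or (x of cartridge_b_mid in the frame of tray between -0.055 and 0.055 m and y of cartridge_b_mid in the frame of tray between -0.073 and 0.073 m and height (world z) of cartridge_b_mid below 0.046 m and linear speed of cartridge_b below 0.03 m/s and contact force between cartridge_b and the fingers below 0.1 N and x of cartridge_a in the frame of gauge between 0.06 and 0.16 m and y of cartridge_a in the frame of gauge between -0.007 and 0.007 m and z of cartridge_a in the frame of gauge between 0.002 and 0.02 m and angle between the x axis of cartridge_a and the x axis of gauge, either way round below 0.15 rad and angle between cartridge_a's own z axis and vertical below 0.2 rad))), for 0.04 s.
At the end, for the whole second after the job is handed in: 14 mm cartridge in slot1 or slot2: middle within 20 mm along and 5 mm across, underside within 4 mm of the slot floor, lean under 0.22 rad; middle of the 20 mm cartridge in the tray (within 55 mm along tray x, 73 mm along y, under 46 mm high); both released, at rest (((x of cartridge_a in the frame of slot1 between -0.02 and 0.02 m and y of cartridge_a in the frame of slot1 between -0.005 and 0.005 m and z of cartridge_a in the frame of slot1 between -0.003 and 0.004 m and angle between the x axis of cartridge_a and the x axis of slot1, either way round below 0.12 rad) or (x of cartridge_a in the frame of slot2 between -0.02 and 0.02 m and y of cartridge_a in the frame of slot2 between -0.005 and 0.005 m and z of cartridge_a in the frame of slot2 between -0.003 and 0.004 m and angle between the x axis of cartridge_a and the x axis of slot2, either way round below 0.12 rad)) and angle between cartridge_a's own z axis and vertical below 0.22 rad and linear speed of each of cartridge_a, cartridge_b below 0.03 m/s and contact force between each of cartridge_a, cartridge_b and the fingers below 0.1 N and x of cartridge_b_mid in the frame of tray between -0.055 and 0.055 m and y of cartridge_b_mid in the frame of tray between -0.073 and 0.073 m and height (world z) of cartridge_b_mid below 0.046 m); the robot touches nothing.
It fails at once if a cartridge already stored in the rack is disturbed (moved more than 20 mm) (distance of stored from where it was at the start of the episode above 0.02 m).
It fails at once if a bottle is disturbed (moved more than 20 mm) (distance of bottle from where it was at the start of the episode above 0.02 m).
It fails at once if a jar is disturbed (moved more than 20 mm) (distance of jar from where it was at the start of the episode above 0.02 m).
It fails at once if cartridge a is dropped: its underside more than 70 mm above the bench and no finger holding it (height (world z) of cartridge_a above 0.07 m and contact force between cartridge_a and the fingers below 0.05 N).
It fails at once if cartridge b is dropped: its underside more than 70 mm above the bench and no finger holding it (height (world z) of cartridge_b above 0.07 m and contact force between cartridge_b and the fingers below 0.05 N).
It also fails if it takes over 64 s, if anything falls off the work surface, if the arm or the gripper's body presses on something with over 40 N, if the wrist force passes 120 N, or if a joint passes its speed limit or range.

## Working session

There is one attempt and no reset: what is moved stays moved. The work goes in short steps, Python scripts to look and compute and a shell command to move; the robot and the scene stay as the last step left them, time stands still between calls to the robot, and variables do not carry over. Pictures are saved under pics/ and viewed, about 8 in all and at most 12, crops included, and the job is handed in when it is done.

```bash
mkdir -p pics; cat > h.py <<'E'
import numpy as np, cv2
from plant import manip, imaging, finder
from scipy.spatial.transform import Rotation as Ro
def cloud(name):
    p,d=imaging.capture(name); m=imaging.camera_model(name)
    v,u=np.mgrid[0:420,0:560]; K=m["mtx"]
    c=np.stack([(u-K[0,2])/K[0,0]*d,(v-K[1,2])/K[1,1]*d,d],-1)
    w=(c-m["t"])@m["R"]; w[d==0]=np.nan
    return p,w
def save(p,n): cv2.imwrite("pics/"+n,cv2.cvtColor(p,cv2.COLOR_RGB2BGR))
E
python3 - <<'E'
from h import *
for n in("top","scene"):
    p,w=cloud(n); save(p,n+"0.png"); np.save(n+"w.npy",w)
    for l in["cartridge_a","gauge","rack","tray","bottle","jar","stored"]:
        for r in finder.silhouettes(l,n):
            q=w[r["pixels"]]; print(n,l,round(r["conf"],2),np.round(r["xy"]),np.round(np.nanmedian(q,0),3),r["pixels"].sum())
s=manip.get_obs(); print(s["t"],s["ee_pos"],s["ee_rot"],s["finger_gap"],manip.pinch_z)
E
```

```text
top cartridge_a 0.93 [140. 212.] [0.47  0.412 0.055] 413
top cartridge_a 0.88 [132. 158.] [0.608 0.439 0.054] 426
top cartridge_a 0.8 [174. 182.] [0.552 0.336 0.055] 419
top cartridge_a 0.56 [191. 239.] [0.404 0.276 0.058] 213
top gauge 0.85 [312. 216.] [ 0.467 -0.028  0.006] 1793
top gauge 0.51 [194. 240.] [0.402 0.27  0.058] 165
top rack 0.97 [426. 205.] [ 0.501 -0.33   0.026] 1979
top tray 0.79 [394. 299.] [ 0.25  -0.244  0.004] 3149
top tray 0.66 [271. 144.] [0.665 0.07  0.004] 2954
top tray 0.58 [169. 309.] [0.231 0.346 0.003] 3068
top bottle 0.74 [405. 115.] [ 0.719 -0.27   0.07 ] 438
top bottle 0.56 [424. 205.] [ 0.5   -0.329  0.026] 2047
top jar 0.85 [200. 127.] [0.713 0.269 0.052] 350
top stored 0.77 [429. 178.] [ 0.562 -0.331  0.061] 311
scene cartridge_a 0.93 [368. 192.] [0.41  0.281 0.04 ] 683
scene cartridge_a 0.83 [449. 276.] [0.62  0.444 0.048] 909
scene cartridge_a 0.75 [396. 246.] [0.563 0.338 0.046] 800
scene cartridge_a 0.73 [429. 219.] [0.477 0.416 0.045] 813
scene cartridge_a 0.26 [113. 210.] [ 0.506 -0.324  0.026] 2165
scene gauge 0.77 [239. 210.] [ 0.477 -0.024  0.007] 1878
scene rack 0.94 [111. 208.] [ 0.506 -0.326  0.026] 2132
scene tray 0.66 [170. 132.] [ 0.244 -0.242  0.006] 2578
scene tray 0.57 [391. 145.] [0.225 0.347 0.006] 2921
scene tray 0.3 [370. 193.] [0.41  0.281 0.04 ] 685
scene bottle 0.72 [102. 292.] [ 0.737 -0.265  0.069] 738
scene jar 0.76 [365. 312.] [0.728 0.273 0.053] 607
scene stored 0.95 [104. 223.] [ 0.568 -0.322  0.053] 582
0.8 [0.20514434 0.53716003 0.23130437] [ 1.81393526e-01  9.83410590e-01  1.44174009e-05 -9.59863197e-06] 0.08540310277142397 -0.0187
```

View pics/top0.png

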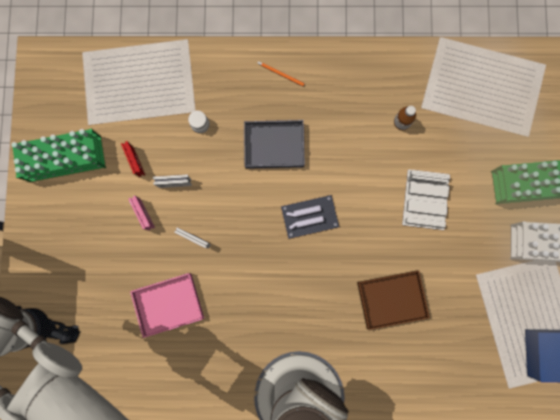

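```bash
python3 - <<'E'
import cv2
p=cv2.imread("pics/top0.png")[135:270,100:235]; s=cv2.imread("pics/scene0.png")[165:300,330:490]
a=cv2.resize(p,(400,400),interpolation=2); b=cv2.resize(s,(400,400),interpolation=2)
cv2.imwrite("pics/crop0.png",cv2.hconcat([a,b]))
E
```

```text
(no output)
```

View pics/crop0.png

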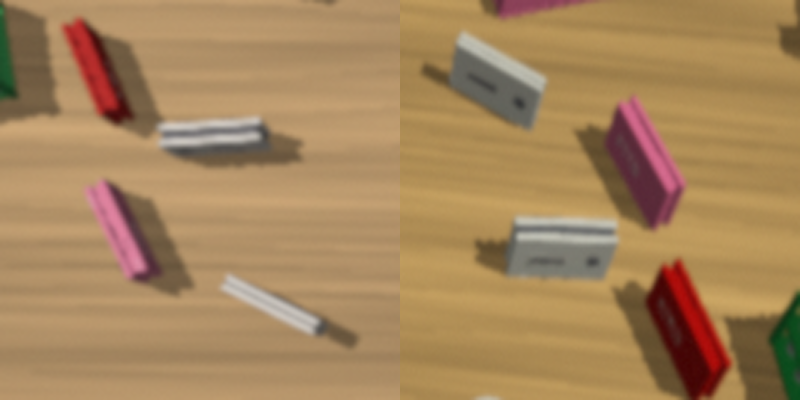

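The top picture shows four slabs: red (132,158), pink (140,212), and two white ones at (174,182), which has the wider gap, and (191,239), which is thin. The two white ones are the cartridges. The grey tray is at (275,144), and the brown (393,300) and pink (168,305) trays are look-alikes. Next I'll fit poses.

```bash
python3 - <<'E'
from h import *
imgs={}
ws={n:np.load(n+"w.npy").reshape(-1,3) for n in("top","scene")}
ps={n:cv2.imread(f"pics/{n}0.png").reshape(-1,3) for n in ws}
def sel(n,c,r,z0,z1):
    w=ws[n]; k=(np.hypot(w[:,0]-c[0],w[:,1]-c[1])<r)&(w[:,2]>z0)&(w[:,2]<z1); return w[k]
for nm,c,r,z0,z1 in[("thick",(.552,.336),.06,.045,.07),("thin",(.404,.276),.06,.045,.07),("gaugewalls",(.467,-.026),.09,.02,.035),("gaugeall",(.467,-.026),.09,.004,.035),("rackbars",(.50,-.33),.11,.022,.036),("rackall",(.50,-.33),.11,.004,.036),("stored",(.562,-.331),.06,.045,.07),("tray",(.665,.07),.12,.025,.04),("jar",(.713,.269),.05,.03,.06),("bottle",(.725,-.268),.05,.02,.12)]:
  for n in ws:
    q=sel(n,c,r,z0,z1)
    if len(q)<5: print(nm,n,len(q));continue
    (cx,cy),(a,b),th=cv2.minAreaRect((q[:,:2]*1000).astype(np.float32))
    e=np.linalg.eigh(np.cov(q[:,:2].T))[1][:,1]
    print(nm,n,len(q),"rect",round(cx,1),round(cy,1),round(a,1),round(b,1),round(th,1),"mean",np.round(q.mean(0)*1000,1),"pca",round(np.degrees(np.arctan2(e[1],e[0])),1))
# orthographic colour views, 1mm/px*2.. rows: -x, cols: -y
out=[]
for c in((.467,-.026),(.50,-.33)):
  m=imaging.camera_model("top"); img=cv2.imread("pics/top0.png")
  S=200; X,Y=np.meshgrid(c[0]+.1-np.arange(S)*.001, c[1]+.1-np.arange(S)*.001, indexing="ij")
  P=np.stack([X,Y,np.full_like(X,.028)],-1)@m["R"].T+m["t"]; uv=(P@m["mtx"].T); uv=(uv[...,:2]/uv[...,2:]).astype(np.float32)
  out.append(cv2.resize(cv2.remap(img,uv[...,0],uv[...,1],cv2.INTER_CUBIC),(400,400)))
cv2.imwrite("pics/ortho0.png",cv2.hconcat(out))
E
```

```text
thick top 287 rect 555.9 335.8 20.9 89.9 3.8 mean [555.1 335.   57.1] pca 94.1
thick scene 448 rect 555.7 339.3 23.0 90.7 3.9 mean [557.5 338.8  56.4] pca 94.3
thin top 199 rect 405.2 278.3 90.7 13.7 64.2 mean [404.8 276.8  58.1] pca 63.9
thin scene 307 rect 405.0 280.9 90.0 18.6 64.1 mean [407.8 281.1  56.5] pca 64.5
gaugewalls top 295 rect 464.5 -13.9 41.7 88.7 13.4 mean [465.7 -17.3  27. ] pca 102.8
gaugewalls scene 412 rect 463.7 -10.1 45.7 89.4 13.5 mean [465.5 -13.4  26.7] pca 102.7
gaugeall top 1371 rect 464.6 -30.3 164.6 172.7 25.2 mean [465.4 -27.2  11.4] pca 105.3
gaugeall scene 1604 rect 464.3 -29.4 167.6 165.4 40.3 mean [472.1 -23.6  12.7] pca 101.4
rackbars top 1225 rect 516.6 -334.3 105.2 140.7 84.0 mean [ 512.8 -334.6   29.3] pca 174.5
rackbars scene 1316 rect 515.5 -331.6 105.2 142.4 83.0 mean [ 515.3 -329.7   29.3] pca 178.2
rackall top 2072 rect 498.9 -328.4 211.4 214.2 26.9 mean [ 505.2 -331.2   20.7] pca 179.1
rackall scene 2212 rect 502.3 -325.8 197.1 212.4 62.9 mean [ 516.1 -326.8   21.7] pca 175.6
stored top 232 rect 564.5 -332.0 89.5 15.9 82.1 mean [ 563.6 -330.4   61.9] pca 82.9
stored scene 375 rect 563.7 -330.0 91.7 16.9 83.3 mean [ 566.5 -327.9   60.5] pca 84.0
tray top 395 rect 660.7 69.5 126.8 159.9 1.1 mean [660.3  72.3  32.3] pca 82.4
tray scene 660 rect 659.9 71.7 126.4 160.2 1.4 mean [661.5  71.4  31.9] pca 96.6
jar top 269 rect 717.9 271.9 45.7 46.1 89.9 mean [716.5 270.6  51.5] pca -151.7
jar scene 468 rect 718.6 274.5 46.5 46.1 19.6 mean [721.9 273.6  51.7] pca 163.3
bottle top 378 rect 723.8 -274.2 48.5 42.1 59.0 mean [ 720.2 -270.9   73. ] pca 56.7
bottle scene 695 rect 730.4 -271.8 41.1 48.3 35.4 mean [ 735.4 -266.5   69.6] pca 131.8
```

View pics/ortho0.png

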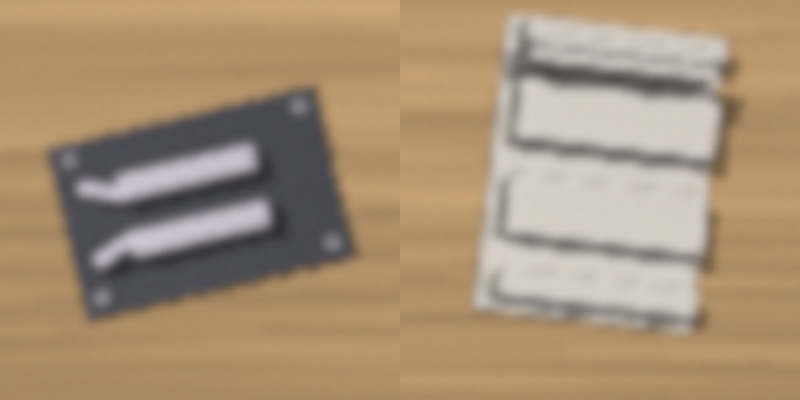

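The gauge mouth is at the left (+y) end, so the channel runs toward -y. In the rack, the top slot (+x side) holds the stored cartridge and the lower two are empty. I'll take the thin cartridge (191,239) first.

```bash
cat >> h.py <<'E'
def plan(x,y,z,phi=None):
    "print world error and the tool-frame shift (cm) and az needed to reach a TCP pose, tool down"
    s=manip.get_obs(); R=Ro.from_quat(s["ee_rot"]).as_matrix(); ph=np.degrees(np.arctan2(R[1,0],R[0,0]))
    d=R.T@(np.array([x,y,z])-s["ee_pos"])*100
    az=0 if phi is None else -np.radians((phi-ph+90)%180-90)
    print("t",round(s["t"],2),"pos",np.round(s["ee_pos"],4),"phi",round(ph,2),"tiltz",np.round(R[:2,2],3),"F",np.round(s["force"],1),"gap",round(s["finger_gap"]*1000,1),"q6",round(s["q"][5],2))
    print("shift cm",np.round(d,2),"norm",round(np.linalg.norm(d),2),"az",round(az,3))
E
python3 -m inch '[{"hand":0,"dx":-4.65,"dy":-2.82},{"hand":0,"dx":-4.65,"dy":-2.82},{"hand":0,"dx":-4.65,"dy":-2.82},{"hand":0,"dx":-4.65,"dy":-2.82},{"hand":0,"dx":-4.65,"dy":-2.82},{"hand":0,"dx":-4.65,"dy":-2.82},{"hand":0,"az":0.184,"dz":1},{"hand":0,"az":0.184,"dz":1},{"hand":0,"az":0.184,"dz":1},{"hand":0,"az":0.184,"dz":1}]' 40
python3 -m inch '[{"hand":0.3,"az":0.184,"dz":1},{"hand":0.3,"az":0.184,"dz":1},{"hand":0.3,"az":0.184,"dz":1},{"hand":0.3,"az":0.184,"dz":1},{"hand":0.3,"az":0.184,"dz":1},{"hand":0.3}]' 40
python3 - <<'E'
from h import *
plan(.405,.2796,.03,64.1)
p,w=cloud("top"); save(p,"top1.png")
p2,w2=cloud("scene"); save(p2,"scene1.png")
a=cv2.resize(p[170:300,120:260],(400,371)); b=cv2.resize(p2[110:250,290:430],(400,371))
save(cv2.hconcat([a,b]),"c1.png")
E
```

```text
t 0.8 pos [0.2051 0.5372 0.2313] phi 159.1 tiltz [-0.  0.] F [ 0.5 -0.2 -0.1] gap 85.4 q6 -0.21
shift cm [-27.86 -16.93  20.13] norm 38.31 az -1.484validation failed for argument at $[0]...
validation failed for argument at $[0]...
```

View pics/c1.png

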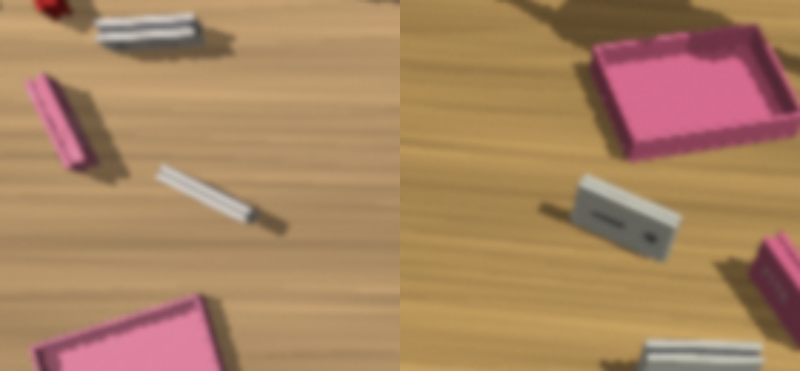

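The arm did not move (the crop shows only the untouched cartridges). Every row needs all seven keys.

```bash
python3 -m inch '[{"hand":0,"dx":-4.65,"dy":-2.82,"dz":0,"ax":0,"ay":0,"az":0},{"hand":0,"dx":-4.65,"dy":-2.82,"dz":0,"ax":0,"ay":0,"az":0},{"hand":0,"dx":-4.65,"dy":-2.82,"dz":0,"ax":0,"ay":0,"az":0},{"hand":0,"dx":-4.65,"dy":-2.82,"dz":0,"ax":0,"ay":0,"az":0},{"hand":0,"dx":-4.65,"dy":-2.82,"dz":0,"ax":0,"ay":0,"az":0},{"hand":0,"dx":-4.65,"dy":-2.82,"dz":0,"ax":0,"ay":0,"az":0},{"hand":0,"dx":0,"dy":0,"dz":1,"ax":0,"ay":0,"az":0.184},{"hand":0,"dx":0,"dy":0,"dz":1,"ax":0,"ay":0,"az":0.184},{"hand":0,"dx":0,"dy":0,"dz":1,"ax":0,"ay":0,"az":0.184},{"hand":0,"dx":0,"dy":0,"dz":1,"ax":0,"ay":0,"az":0.184}]' 40
python3 -m inch '[{"hand":0.3,"dx":0,"dy":0,"dz":1,"ax":0,"ay":0,"az":0.184},{"hand":0.3,"dx":0,"dy":0,"dz":1,"ax":0,"ay":0,"az":0.184},{"hand":0.3,"dx":0,"dy":0,"dz":1,"ax":0,"ay":0,"az":0.184},{"hand":0.3,"dx":0,"dy":0,"dz":1,"ax":0,"ay":0,"az":0.184},{"hand":0.3,"dx":0,"dy":0,"dz":1,"ax":0,"ay":0,"az":0.184},{"hand":0.3,"dx":0,"dy":0,"dz":1,"ax":0,"ay":0,"az":0}]'
python3 - <<'E'
from h import *
plan(.405,.2796,.028,64.1)
p2,w2=cloud("scene"); save(p2[110:250,290:430].repeat(4,0).repeat(4,1),"c2.png")
E
```

```text
t: 2.15
ee_pos: [0.4055, 0.2795, 0.1911]
ee_rot: [0.526, 0.851, 0.0, 0.0]
force: [-0.7, -0.9, -0.6]
finger_gap: 0.0854
t: 2.9
ee_pos: [0.4055, 0.2796, 0.131]
ee_rot: [0.847, 0.532, 0.0, 0.0]
force: [-0.1, -0.3, 0.3]
finger_gap: 0.0599
t 2.9 pos [0.4055 0.2796 0.131 ] phi 64.33 tiltz [0. 0.] F [-0.1 -0.3  0.3] gap 59.9 q6 0.81
shift cm [-0.02 -0.05 10.3 ] norm 10.3 az 0.004
```

View pics/c2.png

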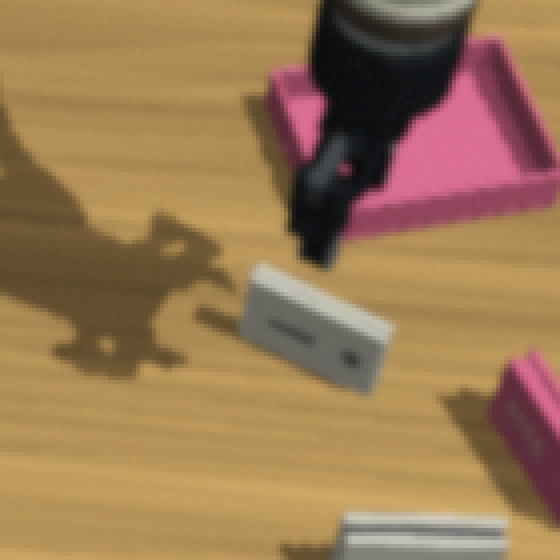

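The gripper hangs over the thin cartridge, lined up with it. Down and grasp.

```bash
python3 -m inch '[{"hand":0.3,"dx":0,"dy":-0.05,"dz":3.5,"ax":0,"ay":0,"az":0},{"hand":0.3,"dx":0,"dy":0,"dz":3.5,"ax":0,"ay":0,"az":0},{"hand":0.3,"dx":0,"dy":0,"dz":2.3,"ax":0,"ay":0,"az":0},{"hand":0.3,"dx":0,"dy":0,"dz":1,"ax":0,"ay":0,"az":0},{"hand":1,"dx":0,"dy":0,"dz":0,"ax":0,"ay":0,"az":0},{"hand":1,"dx":0,"dy":0,"dz":0,"ax":0,"ay":0,"az":0},{"hand":1,"dx":0,"dy":0,"dz":0,"ax":0,"ay":0,"az":0},{"hand":1,"dx":0,"dy":0,"dz":0,"ax":0,"ay":0,"az":0},{"hand":1,"dx":0,"dy":0,"dz":0,"ax":0,"ay":0,"az":0}]' 40
python3 -m inch '[{"hand":1,"dx":0,"dy":0,"dz":-1.5,"ax":0,"ay":0,"az":0},{"hand":1,"dx":0,"dy":0,"dz":-2,"ax":0,"ay":0,"az":0},{"hand":1,"dx":0,"dy":0,"dz":-2,"ax":0,"ay":0,"az":0}]'
python3 - <<'E'
from h import *
p,w=cloud("top")
m=imaging.camera_model("top")
u=np.array([.23,-.973]); u/=np.linalg.norm(u)
o=np.array([.4641,-.012])+.015*u
for x in(-.16,-.089,.1): print(x,o+u*x)
plan(*(o-.17*u),.065,103.3)
E
```

```text
t: 4.08
ee_pos: [0.4061, 0.2802, 0.0295]
ee_rot: [0.847, 0.532, 0.001, 0.0]
force: [-0.6, 0.6, 7.5]
finger_gap: 0.0135
t: 4.45
ee_pos: [0.4046, 0.2797, 0.0843]
ee_rot: [0.847, 0.532, -0.0, -0.0]
force: [0.1, -0.0, -1.2]
finger_gap: 0.0136
-0.16 [0.43074381 0.12911118]
-0.089 [0.44707684 0.06001536]
0.1 [ 0.49055491 -0.12391576]
t 4.5 pos [0.4066 0.2805 0.0871] phi 64.23 tiltz [0.004 0.002] F [1.5 1.6 0.7] gap 13.4 q6 0.81
shift cm [-11.81   8.12   2.2 ] norm 14.5 az -0.682
```

```bash
python3 -m inch '[{"hand":1,"dx":-2,"dy":1.35,"dz":0,"ax":0,"ay":0,"az":0},{"hand":1,"dx":-3.94,"dy":2.71,"dz":0,"ax":0,"ay":0,"az":0},{"hand":1,"dx":-3.94,"dy":2.71,"dz":0,"ax":0,"ay":0,"az":0},{"hand":1,"dx":-1.93,"dy":1.35,"dz":0,"ax":0,"ay":0,"az":-0.112},{"hand":1,"dx":0,"dy":0,"dz":0.5,"ax":0,"ay":0,"az":-0.15},{"hand":1,"dx":0,"dy":0,"dz":0.7,"ax":0,"ay":0,"az":-0.15},{"hand":1,"dx":0,"dy":0,"dz":0.5,"ax":0,"ay":0,"az":-0.15},{"hand":1,"dx":0,"dy":0,"dz":0.5,"ax":0,"ay":0,"az":-0.12},{"hand":1,"dx":0,"dy":0,"dz":0,"ax":0,"ay":0,"az":0},{"hand":1,"dx":0,"dy":0,"dz":0,"ax":0,"ay":0,"az":0}]'
cat >> h.py <<'E'
def rects(c,r,z0,z1):
    for n in("top","scene"):
        p,w=cloud(n); w=w.reshape(-1,3)
        q=w[(np.hypot(w[:,0]-c[0],w[:,1]-c[1])<r)&(w[:,2]>z0)&(w[:,2]<z1)]
        (cx,cy),(a,b),th=cv2.minAreaRect((q[:,:2]*1000).astype(np.float32)); print(n,len(q),np.round([cx,cy,a,b,th],1))
    return p
E
python3 - <<'E'
from h import *
u=np.array([.23,-.973]); u/=np.linalg.norm(u)
o=np.array([.4641,-.012])+.015*u
plan(*(o-.17*u),.0375,103.3)
p=imaging.capture("top")[0]; q=imaging.capture("scene")[0]
a=cv2.resize(p[150:270,230:370],(480,411),interpolation=2); b=cv2.resize(q[130:250,200:340],(480,411),interpolation=2)
save(cv2.resize(cv2.hconcat([a,b]),(800,342)),"c3.png")
E
```

```text
t: 5.75
ee_pos: [0.4267, 0.1381, 0.0615]
ee_rot: [0.621, 0.784, 0.0, 0.0]
force: [-0.2, -0.1, 0.2]
finger_gap: 0.0133
t 5.75 pos [0.4267 0.1381 0.0615] phi 103.18 tiltz [0. 0.] F [-0.2 -0.1  0.2] gap 13.3 q6 -0.19
shift cm [0.03 0.18 2.4 ] norm 2.41 az -0.002
```

View pics/c3.png

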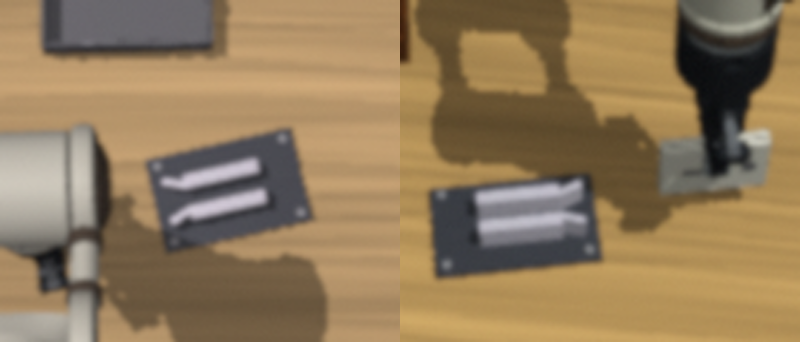

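The cartridge is upright in the hand and in line with the mouth. I'll lower it and lead it in.

```bash
python3 -m inch '[{"hand":1,"dx":0,"dy":0.1,"dz":1.2,"ax":0,"ay":0,"az":-0.002},{"hand":1,"dx":0,"dy":0.08,"dz":1.2,"ax":0,"ay":0,"az":0},{"hand":1,"dx":-2,"dy":0,"dz":0,"ax":0,"ay":0,"az":0},{"hand":1,"dx":-2,"dy":0,"dz":0,"ax":0,"ay":0,"az":0},{"hand":1,"dx":-1,"dy":0,"dz":0,"ax":0,"ay":0,"az":0},{"hand":1,"dx":-1,"dy":0,"dz":0,"ax":0,"ay":0,"az":0},{"hand":1,"dx":-0.7,"dy":0,"dz":0,"ax":0,"ay":0,"az":0},{"hand":1,"dx":-0.5,"dy":0,"dz":0,"ax":0,"ay":0,"az":0},{"hand":1,"dx":-0.5,"dy":0,"dz":0,"ax":0,"ay":0,"az":0},{"hand":1,"dx":-0.4,"dy":0,"dz":0,"ax":0,"ay":0,"az":0}]'
python3 - <<'E'
from h import *
u=np.array([.23,-.973]); u/=np.linalg.norm(u)
o=np.array([.4641,-.012])+.015*u
plan(*(o-.0*u),.0375,103.3)
E
```

```text
t: 7.1
ee_pos: [0.4473, 0.0596, 0.0373]
ee_rot: [0.62, 0.785, 0.0, 0.0]
force: [-0.5, -0.2, -1.1]
finger_gap: 0.0136
t 7.1 pos [0.4473 0.0596 0.0373] phi 103.42 tiltz [0. 0.] F [-0.5 -0.2 -1.1] gap 13.6 q6 -0.37
shift cm [-8.85 -0.03 -0.02] norm 8.85 az 0.002
```

```bash
python3 -m inch '[{"hand":1,"dx":-0.5,"dy":0,"dz":0,"ax":0,"ay":0,"az":0},{"hand":1,"dx":-0.6,"dy":0,"dz":0,"ax":0,"ay":0,"az":0},{"hand":1,"dx":-0.8,"dy":0,"dz":0,"ax":0,"ay":0,"az":0},{"hand":1,"dx":-0.8,"dy":0,"dz":0,"ax":0,"ay":0,"az":0}]'
python3 - <<'E'
from h import *
s=manip.get_obs(); print(s["force"],s["ft_torque"])
plan(*[.46755,-.0266],.0375,103.3)
E
```

```text
t: 7.6
ee_pos: [0.4537, 0.0329, 0.0373]
ee_rot: [0.62, 0.785, -0.0, 0.0]
force: [-0.2, 0.5, -0.8]
finger_gap: 0.0132
[-0.23717423  0.45358721 -0.79921734] [-0.03548085  0.06970092 -0.02751549]
t 7.6 pos [0.4537 0.0329 0.0373] phi 103.41 tiltz [ 0. -0.] F [-0.2  0.5 -0.8] gap 13.2 q6 -0.43
shift cm [-6.11 -0.03 -0.02] norm 6.11 az 0.002
```

```bash
python3 -m inch '[{"hand":1,"dx":-1.2,"dy":0,"dz":0,"ax":0,"ay":0,"az":0},{"hand":1,"dx":-1.5,"dy":0,"dz":0,"ax":0,"ay":0,"az":0},{"hand":1,"dx":-1.8,"dy":0,"dz":0,"ax":0,"ay":0,"az":0},{"hand":1,"dx":-1.8,"dy":0,"dz":0,"ax":0,"ay":0,"az":0},{"hand":1,"dx":-1.8,"dy":0,"dz":0,"ax":0,"ay":0,"az":0},{"hand":1,"dx":-1.8,"dy":0,"dz":0,"ax":0,"ay":0,"az":0},{"hand":1,"dx":-1.8,"dy":0,"dz":0,"ax":0,"ay":0,"az":0},{"hand":1,"dx":-1.8,"dy":0,"dz":0,"ax":0,"ay":0,"az":0},{"hand":1,"dx":-1.6,"dy":0,"dz":0,"ax":0,"ay":0,"az":0},{"hand":1,"dx":-0.9,"dy":0,"dz":0,"ax":0,"ay":0,"az":0}]'
python3 - <<'E'
from h import *
p,w=cloud("top"); q,w2=cloud("scene")
save(cv2.hconcat([p[140:280,270:410],q[130:270,160:300]]).repeat(2,0).repeat(2,1),"c4.png")
# slot2 centre: rack centre avg minus 48 mm across
c=np.array([.516,-.333]); a=np.radians(83.5); v=np.array([np.sin(a),-np.cos(a)])
s2=c-.048*v; print("slot2",s2)
plan(*s2,.085,83.5)
E
```

```text
t: 8.85
ee_pos: [0.4909, -0.1233, 0.0374]
ee_rot: [0.62, 0.785, 0.0, 0.0]
force: [0.4, -1.6, -0.4]
finger_gap: 0.0131
slot2 [ 0.46830855 -0.32756625]
t 8.95 pos [ 0.4909 -0.1231  0.0374] phi 103.36 tiltz [ 0. -0.] F [ 0.8 -0.8 -0.2] gap 13.6 q6 -0.72
shift cm [-19.38  -6.92  -4.76] norm 21.12 az 0.347
```

View pics/c4.png

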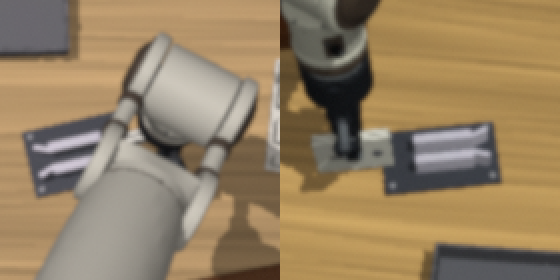

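It has passed right out of the plain end, upright. Next it goes to the end slot (slot2).

```bash
python3 -m inch '[{"hand":1,"dx":-0.5,"dy":0,"dz":-1.8,"ax":0,"ay":0,"az":0},{"hand":1,"dx":-1.89,"dy":-0.92,"dz":-2.5,"ax":0,"ay":0,"az":0},{"hand":1,"dx":-4,"dy":-1.5,"dz":-0.5,"ax":0,"ay":0,"az":0},{"hand":1,"dx":-4,"dy":-1.5,"dz":0,"ax":0,"ay":0,"az":0},{"hand":1,"dx":-4,"dy":-1.5,"dz":0,"ax":0,"ay":0,"az":0},{"hand":1,"dx":-3,"dy":-1,"dz":0,"ax":0,"ay":0,"az":0},{"hand":1,"dx":-2,"dy":-0.5,"dz":0,"ax":0,"ay":0,"az":0.087},{"hand":1,"dx":0,"dy":0,"dz":0,"ax":0,"ay":0,"az":0.15},{"hand":1,"dx":0,"dy":0,"dz":0,"ax":0,"ay":0,"az":0.11},{"hand":1,"dx":0,"dy":0,"dz":0,"ax":0,"ay":0,"az":0}]'
python3 - <<'E'
from h import *
s2=[.4683,-.3276]
plan(*s2,.069,83.5)
p,w=cloud("top"); q,w2=cloud("scene")
save(cv2.hconcat([p[130:270,370:510],q[140:280,40:180]]).repeat(2,0).repeat(2,1),"c5.png")
for n,W,I in(("top",w,p),("scene",w2,q)):
    W=W.reshape(-1,3); 
    for nm,c,r,z0,z1 in(("cart",s2,.058,.095,.16),("stored",(.564,-.331),.05,.045,.07)):
        k=(np.hypot(W[:,0]-c[0],W[:,1]-c[1])<r)&(W[:,2]>z0)&(W[:,2]<z1)
        print(n,nm,k.sum())
E
```

```text
t: 10.2
ee_pos: [0.4682, -0.3262, 0.085]
ee_rot: [0.745, 0.667, 0.0, -0.0]
force: [0.3, 0.4, -0.9]
finger_gap: 0.0136
t 10.2 pos [ 0.4682 -0.3262  0.085 ] phi 83.63 tiltz [-0.     0.001] F [ 0.3  0.4 -0.9] gap 13.6 q6 -0.71
shift cm [-0.14  0.02  1.6 ] norm 1.61 az 0.002
top cart 4
top stored 186
scene cart 526
scene stored 373
```

View pics/c5.png

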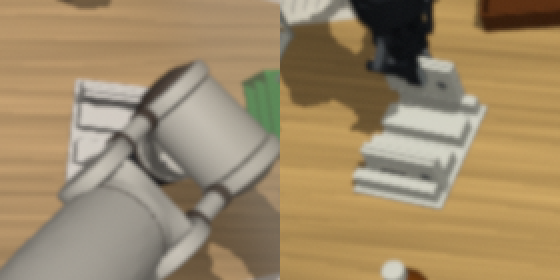

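```bash
python3 - <<'E'
from h import *
w=np.load("scenew.npy").reshape(-1,3); p,w2=cloud("scene"); w2=w2.reshape(-1,3)
a=np.radians(83.4); v=np.array([np.sin(a),-np.cos(a)]); e=np.array([np.cos(a),np.sin(a)]); c=np.array([.5155,-.3316])
def ac(w): return ((w[:,:2]-c)@v)*1000,((w[:,:2]-c)@e)*1000,w[:,2]*1000
A,B,Z=ac(w2)
for z0 in(70,80,90):
    k=(abs(A+44)<25)&(abs(B)<45)&(Z>z0)&(Z<z0+10); print("held face",z0,k.sum(),np.percentile(A[k],[10,50,90]).round(1))
for b0 in(-45,-25,-5,15): 
    k=(abs(A+44)<25)&(abs(B-b0-5)<8)&(Z>60)&(Z<85); print("face along",b0,np.median(A[k]).round(1) if k.any() else None)
k=(A>-70)&(A<-20)&(Z>55)&(Z<110); print("along extent",np.percentile(B[k],[1,99]).round(1),"z",np.percentile(Z[k],[1,99]))
A,B,Z=ac(w)
for z0 in(34,44,54):
    k=(abs(A-55)<10)&(abs(B)<40)&(Z>z0)&(Z<z0+8); print("stored face",z0,k.sum(),np.percentile(A[k],[10,50,90]).round(1))
k=(abs(B)<40)&(Z>24)&(Z<33); h=np.histogram(A[k],np.arange(-76,78,3)); print(list(zip(h[1].astype(int),h[0])))
E
```

```text
held face 70 68 [-43.8 -42.1 -40.5]
held face 80 52 [-43.8 -41.5 -39.6]
held face 90 68 [-45.7 -41.5 -31.8]
face along -45 -41.8
face along -25 -41.6
face along -5 -42.2
face along 15 -42.2
along extent [-282.5 1003.1] z [ 55.41410657 107.73504476]
stored face 34 53 [53.3 54.4 56.1]
stored face 44 51 [52.4 54.2 55.7]
stored face 54 57 [52.6 54.  55.3]
[(np.int64(-76), np.int64(0)), (np.int64(-73), np.int64(8)), (np.int64(-70), np.int64(30)), (np.int64(-67), np.int64(27)), (np.int64(-64), np.int64(33)), (np.int64(-61), np.int64(37)), (np.int64(-58), np.int64(31)), (np.int64(-55), np.int64(1)), (np.int64(-52), np.int64(0)), (np.int64(-49), np.int64(0)), (np.int64(-46), np.int64(0)), (np.int64(-43), np.int64(4)), (np.int64(-40), np.int64(21)), (np.int64(-37), np.int64(28)), (np.int64(-34), np.int64(32)), (np.int64(-31), np.int64(30)), (np.int64(-28), np.int64(35)), (np.int64(-25), np.int64(31)), (np.int64(-22), np.int64(31)), (np.int64(-19), np.int64(30)), (np.int64(-16), np.int64(33)), (np.int64(-13), np.int64(42)), (np.int64(-10), np.int64(23)), (np.int64(-7), np.int64(0)), (np.int64(-4), np.int64(0)), (np.int64(-1), np.int64(0)), (np.int64(2), np.int64(0)), (np.int64(5), np.int64(4)), (np.int64(8), np.int64(26)), (np.int64(11), np.int64(32)), (np.int64(14), np.int64(29)), (np.int64(17), np.int64(33)), (np.int64(20), np.int64(13)), (np.int64(23), np.int64(1)), (np.int64(26), np.int64(0)), (np.int64(29), np.int64(0)), (np.int64(32), np.int64(0)), (np.int64(35), np.int64(0)), (np.int64(38), np.int64(0)), (np.int64(41), np.int64(0)), (np.int64(44), np.int64(0)), (np.int64(47), np.int64(0)), (np.int64(50), np.int64(8)), (np.int64(53), np.int64(37)), (np.int64(56), np.int64(33)), (np.int64(59), np.int64(37)), (np.int64(62), np.int64(31)), (np.int64(65), np.int64(37)), (np.int64(68), np.int64(47)), (np.int64(71), np.int64(2)), (np.int64(74), np.int64(0))]
```

The held cartridge sits within about 1 mm of the slot centre. I'll lower it, slowly from the bar tops down.

```bash
python3 -m inch '[{"hand":1,"dx":0,"dy":0.02,"dz":1.5,"ax":0,"ay":0,"az":0.002},{"hand":1,"dx":0,"dy":0,"dz":0.7,"ax":0,"ay":0,"az":0},{"hand":1,"dx":0,"dy":0,"dz":0.3,"ax":0,"ay":0,"az":0},{"hand":1,"dx":0,"dy":0,"dz":0.3,"ax":0,"ay":0,"az":0},{"hand":1,"dx":0,"dy":0,"dz":0.3,"ax":0,"ay":0,"az":0},{"hand":1,"dx":0,"dy":0,"dz":0,"ax":0,"ay":0,"az":0}]'
```

```text
t: 11.1
ee_pos: [0.4684, -0.3268, 0.0542]
ee_rot: [0.747, 0.665, 0.0, -0.0]
force: [-0.3, -0.1, -0.5]
finger_gap: 0.0136
```

```bash
python3 -m inch '[{"hand":1,"dx":0,"dy":0,"dz":0.6,"ax":0,"ay":0,"az":0},{"hand":1,"dx":0,"dy":0,"dz":0.6,"ax":0,"ay":0,"az":0},{"hand":1,"dx":0,"dy":0,"dz":0.4,"ax":0,"ay":0,"az":0},{"hand":1,"dx":0,"dy":0,"dz":0.2,"ax":0,"ay":0,"az":0},{"hand":1,"dx":0,"dy":0,"dz":0.1,"ax":0,"ay":0,"az":0},{"hand":1,"dx":0,"dy":0,"dz":0,"ax":0,"ay":0,"az":0}]'
```

```text
t: 11.85
ee_pos: [0.4686, -0.327, 0.0356]
ee_rot: [0.747, 0.665, 0.0, 0.0]
force: [-0.0, -0.2, 1.2]
finger_gap: 0.0134
```

```bash
python3 -m inch '[{"hand":0.75,"dx":0,"dy":0,"dz":0,"ax":0,"ay":0,"az":0},{"hand":0.6,"dx":0,"dy":0,"dz":0,"ax":0,"ay":0,"az":0},{"hand":0.4,"dx":0,"dy":0,"dz":0,"ax":0,"ay":0,"az":0},{"hand":0.4,"dx":0,"dy":0,"dz":0,"ax":0,"ay":0,"az":0},{"hand":0.4,"dx":0,"dy":0,"dz":-3,"ax":0,"ay":0,"az":0},{"hand":0.4,"dx":0,"dy":0,"dz":-5,"ax":0,"ay":0,"az":0},{"hand":0.4,"dx":0,"dy":0,"dz":-5,"ax":0,"ay":0,"az":0}]'
python3 - <<'E'
from h import *
rects((.468,-.327),.06,.045,.075)
p,w=cloud("top"); w=w.reshape(-1,3)
k=(np.hypot(w[:,0]-.468,w[:,1]+.327)<.06)&(w[:,2]>.05)&(w[:,2]<.08); print("ztop",np.median(w[k,2]) if k.any() else None)
plan(.5558,.3375,.155,94.1)
E
```

```text
t: 12.72
ee_pos: [0.4682, -0.3266, 0.1665]
ee_rot: [0.747, 0.665, 0.0, -0.0]
force: [-0.1, -0.4, -0.7]
finger_gap: 0.0515
top 30 [ 475.5 -288.    10.7   16.3   46.5]
scene 350 [ 468.4 -325.4   91.3   18.5   83.9]
ztop 0.0635863464997174
t 12.88 pos [ 0.4702 -0.3287  0.1691] phi 83.42 tiltz [ 0.005 -0.006] F [ 0.3 -0.5 -1.1] gap 51.1 q6 -0.71
shift cm [67.17  0.86  1.09] norm 67.18 az -0.186
```

The cartridge is in slot2 and stands as it was set down. Now the thick one.

```bash
python3 -m inch '[{"hand":0.2,"dx":3,"dy":0,"dz":0,"ax":0,"ay":0,"az":0},{"hand":0.2,"dx":6,"dy":0,"dz":0,"ax":0,"ay":0,"az":0},{"hand":0.2,"dx":6,"dy":0,"dz":0,"ax":0,"ay":0,"az":0},{"hand":0.2,"dx":6,"dy":0,"dz":0,"ax":0,"ay":0,"az":0},{"hand":0.2,"dx":6,"dy":0,"dz":0,"ax":0,"ay":0,"az":0},{"hand":0.2,"dx":6,"dy":0,"dz":0,"ax":0,"ay":0,"az":0},{"hand":0.2,"dx":6,"dy":0,"dz":0,"ax":0,"ay":0,"az":0},{"hand":0.2,"dx":6,"dy":0,"dz":0,"ax":0,"ay":0,"az":0},{"hand":0.2,"dx":6,"dy":0,"dz":0,"ax":0,"ay":0,"az":0},{"hand":0.2,"dx":6,"dy":0,"dz":0,"ax":0,"ay":0,"az":0}]'
python3 -m inch '[{"hand":0.2,"dx":6,"dy":0.4,"dz":0,"ax":0,"ay":0,"az":0},{"hand":0.2,"dx":4.17,"dy":0.46,"dz":0.5,"ax":0,"ay":0,"az":-0.046},{"hand":0.2,"dx":0,"dy":0,"dz":1,"ax":0,"ay":0,"az":-0.14},{"hand":0.2,"dx":0,"dy":0,"dz":0,"ax":0,"ay":0,"az":0}]'
python3 - <<'E'
from h import *
rects((.468,-.327),.06,.045,.075)
plan(.5558,.3375,.03,94.1)
E
```

```text
t: 14.12
ee_pos: [0.5329, 0.2411, 0.1636]
ee_rot: [0.747, 0.665, -0.001, -0.0]
force: [1.5, -1.7, 0.0]
finger_gap: 0.068
t: 14.62
ee_pos: [0.5524, 0.3392, 0.1473]
ee_rot: [0.682, 0.732, -0.002, -0.001]
force: [0.2, -0.1, -0.3]
finger_gap: 0.0682
top 240 [ 469.6 -328.    90.8   15.5   83.5]
scene 351 [ 468.9 -326.4   91.    19.5   82.9]
t 14.72 pos [0.5535 0.3388 0.1493] phi 93.9 tiltz [-0.002 -0.001] F [-0.2  1.1 -0.2] gap 68.6 q6 0.3
shift cm [-0.14  0.24 11.93] norm 11.93 az -0.003
```

```bash
python3 -m inch '[{"hand":0.2,"dx":-0.14,"dy":0.24,"dz":4,"ax":0,"ay":0,"az":-0.003},{"hand":0.2,"dx":0,"dy":0,"dz":4,"ax":0,"ay":0,"az":0},{"hand":0.2,"dx":0,"dy":0,"dz":2.7,"ax":0,"ay":0,"az":0},{"hand":0.2,"dx":0,"dy":0,"dz":1.1,"ax":0,"ay":0,"az":0},{"hand":1,"dx":0,"dy":0,"dz":0,"ax":0,"ay":0,"az":0},{"hand":1,"dx":0,"dy":0,"dz":0,"ax":0,"ay":0,"az":0},{"hand":1,"dx":0,"dy":0,"dz":0,"ax":0,"ay":0,"az":0},{"hand":1,"dx":0,"dy":0,"dz":0,"ax":0,"ay":0,"az":0},{"hand":1,"dx":0,"dy":0,"dz":0,"ax":0,"ay":0,"az":0}]' 40
python3 -m inch '[{"hand":1,"dx":0,"dy":0,"dz":-1,"ax":0,"ay":0,"az":0},{"hand":1,"dx":0,"dy":0,"dz":-2,"ax":0,"ay":0,"az":0},{"hand":1,"dx":0,"dy":0,"dz":-2,"ax":0,"ay":0,"az":0}]'
python3 - <<'E'
from h import *
u=np.array([.23,-.973]); u/=np.linalg.norm(u)
o=np.array([.4641,-.012])+.015*u
plan(*(o-.17*u),.065,103.3)
E
```

```text
t: 15.85
ee_pos: [0.5577, 0.3386, 0.034]
ee_rot: [0.681, 0.733, 0.001, 0.001]
force: [-0.3, -0.4, 5.8]
finger_gap: 0.0195
t: 16.23
ee_pos: [0.5568, 0.3383, 0.084]
ee_rot: [0.68, 0.733, 0.0, 0.0]
force: [0.5, 0.5, -0.6]
finger_gap: 0.0191
t 16.23 pos [0.5568 0.3383 0.084 ] phi 94.24 tiltz [0.001 0.   ] F [ 0.5  0.5 -0.6] gap 19.1 q6 0.29
shift cm [-18.94 -14.27   1.89] norm 23.79 az -0.158
```

```bash
python3 -m inch '[{"hand":1,"dx":-2,"dy":-1.5,"dz":0,"ax":0,"ay":0,"az":0},{"hand":1,"dx":-4,"dy":-3,"dz":0,"ax":0,"ay":0,"az":0},{"hand":1,"dx":-4,"dy":-3,"dz":0,"ax":0,"ay":0,"az":0},{"hand":1,"dx":-4,"dy":-3,"dz":0,"ax":0,"ay":0,"az":0},{"hand":1,"dx":-3,"dy":-2.4,"dz":0.5,"ax":0,"ay":0,"az":0},{"hand":1,"dx":-1.94,"dy":-1.37,"dz":1,"ax":0,"ay":0,"az":-0.048},{"hand":1,"dx":0,"dy":0,"dz":1,"ax":0,"ay":0,"az":-0.11},{"hand":1,"dx":0,"dy":0,"dz":1,"ax":0,"ay":0,"az":0},{"hand":1,"dx":0,"dy":0,"dz":0,"ax":0,"ay":0,"az":0}]'
python3 - <<'E'
from h import *
u=np.array([.23,-.973]); u/=np.linalg.norm(u)
o=np.array([.4641,-.012])+.015*u
plan(*(o-.1*u),.042,103.3)
E
```

```text
t: 17.35
ee_pos: [0.4281, 0.1389, 0.0472]
ee_rot: [0.621, 0.784, -0.0, -0.0]
force: [-0.4, 0.3, -1.2]
finger_gap: 0.0192
t 17.35 pos [0.4281 0.1389 0.0472] phi 103.21 tiltz [-0.001 -0.   ] F [-0.4  0.3 -1.2] gap 19.2 q6 -0.19
shift cm [-7.01  0.04  0.52] norm 7.03 az -0.002
```

```bash
python3 -m inch '[{"hand":1,"dx":-1,"dy":0.04,"dz":0.5,"ax":0,"ay":0,"az":-0.002},{"hand":1,"dx":-2,"dy":0,"dz":0,"ax":0,"ay":0,"az":0},{"hand":1,"dx":-2,"dy":0,"dz":0,"ax":0,"ay":0,"az":0},{"hand":1,"dx":-1.2,"dy":0,"dz":0,"ax":0,"ay":0,"az":0},{"hand":1,"dx":-0.6,"dy":0,"dz":0,"ax":0,"ay":0,"az":0},{"hand":1,"dx":-0.3,"dy":0,"dz":0,"ax":0,"ay":0,"az":0},{"hand":1,"dx":-0.3,"dy":0,"dz":0,"ax":0,"ay":0,"az":0}]'
python3 -m inch '[{"hand":1,"dx":-0.3,"dy":0,"dz":0,"ax":0,"ay":0,"az":0},{"hand":1,"dx":-0.2,"dy":0,"dz":0,"ax":0,"ay":0,"az":0}]'
```

```text
t: 18.23
ee_pos: [0.4457, 0.067, 0.0422]
ee_rot: [0.62, 0.785, -0.0, -0.0]
force: [-0.9, 0.4, -1.1]
finger_gap: 0.0191
t: 18.48
ee_pos: [0.4469, 0.062, 0.0423]
ee_rot: [0.62, 0.785, -0.0, -0.0]
force: [-1.1, 0.7, -0.9]
finger_gap: 0.0193
```

```bash
python3 -m inch '[{"hand":1,"dx":-0.2,"dy":0,"dz":0,"ax":0,"ay":0,"az":0},{"hand":1,"dx":-0.1,"dy":0,"dz":0,"ax":0,"ay":0,"az":0}]'
python3 -m inch '[{"hand":1,"dx":-0.15,"dy":0,"dz":0,"ax":0,"ay":0,"az":0},{"hand":1,"dx":0,"dy":0,"dz":0,"ax":0,"ay":0,"az":0}]'
```

```text
t: 18.73
ee_pos: [0.4468, 0.0595, 0.0419]
ee_rot: [0.62, 0.785, -0.0, -0.001]
force: [-1.3, 4.9, 0.2]
finger_gap: 0.0194
t: 18.98
ee_pos: [0.4469, 0.059, 0.0419]
ee_rot: [0.62, 0.785, 0.0, -0.002]
force: [-3.1, 7.0, 1.4]
finger_gap: 0.0195
```

It stops with about 7 N at gauge x ≈ -0.088, where a 20 mm cartridge should stop. The jaw gap of 19.5 mm agrees, so it is rejected. I'll back off, lift out and go to the grey tray.

```bash
python3 -m inch '[{"hand":1,"dx":0.6,"dy":0,"dz":0,"ax":0,"ay":0,"az":0},{"hand":1,"dx":0.3,"dy":0,"dz":-1.5,"ax":0,"ay":0,"az":0},{"hand":1,"dx":0,"dy":0,"dz":-2.5,"ax":0,"ay":0,"az":0},{"hand":1,"dx":0,"dy":0,"dz":-1.5,"ax":0,"ay":0,"az":0},{"hand":1,"dx":0,"dy":0,"dz":0,"ax":0,"ay":0,"az":0}]'
python3 - <<'E'
from h import *
plan(.6603,.0706,.1,91.2)
E
```

```text
t: 19.6
ee_pos: [0.4475, 0.0661, 0.0991]
ee_rot: [0.62, 0.785, 0.001, 0.002]
force: [0.5, -0.1, -1.2]
finger_gap: 0.0191
t 19.6 pos [0.4475 0.0661 0.0991] phi 103.41 tiltz [ 0.004 -0.001] F [ 0.5 -0.1 -1.2] gap 19.1 q6 -0.36
shift cm [-4.5  20.81  0.  ] norm 21.29 az 0.213
```

```bash
python3 -m inch '[{"hand":1,"dx":-0.5,"dy":2.3,"dz":0,"ax":0,"ay":0,"az":0},{"hand":1,"dx":-1,"dy":4.6,"dz":0,"ax":0,"ay":0,"az":0},{"hand":1,"dx":-1,"dy":4.6,"dz":0,"ax":0,"ay":0,"az":0},{"hand":1,"dx":-1,"dy":4.6,"dz":0,"ax":0,"ay":0,"az":0},{"hand":1,"dx":-0.6,"dy":3,"dz":0,"ax":0,"ay":0,"az":0},{"hand":1,"dx":-0.4,"dy":1.7,"dz":0,"ax":0,"ay":0,"az":0.063},{"hand":1,"dx":0,"dy":0,"dz":1,"ax":0,"ay":0,"az":0.1},{"hand":1,"dx":0,"dy":0,"dz":2,"ax":0,"ay":0,"az":0.05},{"hand":1,"dx":0,"dy":0,"dz":1.5,"ax":0,"ay":0,"az":0},{"hand":1,"dx":0,"dy":0,"dz":0.5,"ax":0,"ay":0,"az":0}]'
python3 - <<'E'
from h import *
plan(.6603,.0706,.038,91.2)
p,w=cloud("top"); q,w2=cloud("scene")
save(cv2.hconcat([p[80:220,200:340],q[220:360,180:320]]).repeat(2,0).repeat(2,1),"c6.png")
E
```

```text
t: 20.85
ee_pos: [0.6573, 0.0709, 0.0452]
ee_rot: [0.699, 0.715, -0.001, -0.001]
force: [-0.0, -0.2, -0.5]
finger_gap: 0.0192
t 20.85 pos [0.6573 0.0709 0.0452] phi 91.25 tiltz [-0.003  0.   ] F [-0.  -0.2 -0.5] gap 19.2 q6 -0.1
shift cm [-0.03  0.3   0.72] norm 0.78 az 0.001
```

View pics/c6.png

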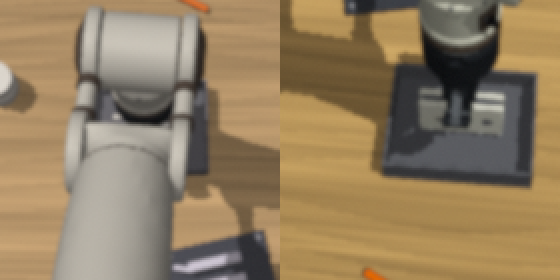

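The cartridge is held upright over the middle of the grey tray. I'll lower it to contact.

```bash
python3 -m inch '[{"hand":1,"dx":0,"dy":0,"dz":0.4,"ax":0,"ay":0,"az":0},{"hand":1,"dx":0,"dy":0,"dz":0.2,"ax":0,"ay":0,"az":0},{"hand":1,"dx":0,"dy":0,"dz":0.1,"ax":0,"ay":0,"az":0},{"hand":1,"dx":0,"dy":0,"dz":0,"ax":0,"ay":0,"az":0}]'
```

```text
t: 21.45
ee_pos: [0.6587, 0.0708, 0.0404]
ee_rot: [0.7, 0.715, 0.0, 0.0]
force: [0.1, 0.3, -1.4]
finger_gap: 0.0193
```

```bash
python3 -m inch '[{"hand":1,"dx":0,"dy":0,"dz":0.15,"ax":0,"ay":0,"az":0},{"hand":1,"dx":0,"dy":0,"dz":0.1,"ax":0,"ay":0,"az":0},{"hand":1,"dx":0,"dy":0,"dz":0,"ax":0,"ay":0,"az":0}]'
```

```text
t: 21.82
ee_pos: [0.6588, 0.0708, 0.038]
ee_rot: [0.7, 0.714, 0.0, 0.0]
force: [-0.5, -0.8, 1.4]
finger_gap: 0.019
```

Contact with the tray floor. Release, rise and move off to the start side.

```bash
python3 -m inch '[{"hand":0.75,"dx":0,"dy":0,"dz":0,"ax":0,"ay":0,"az":0},{"hand":0.6,"dx":0,"dy":0,"dz":0,"ax":0,"ay":0,"az":0},{"hand":0.35,"dx":0,"dy":0,"dz":0,"ax":0,"ay":0,"az":0},{"hand":0.35,"dx":0,"dy":0,"dz":0,"ax":0,"ay":0,"az":0},{"hand":0.35,"dx":0,"dy":0,"dz":-3,"ax":0,"ay":0,"az":0},{"hand":0.35,"dx":0,"dy":0,"dz":-5,"ax":0,"ay":0,"az":0},{"hand":0.35,"dx":0,"dy":0,"dz":-5,"ax":0,"ay":0,"az":0},{"hand":0.35,"dx":0,"dy":-5,"dz":-5,"ax":0,"ay":0,"az":0},{"hand":0.35,"dx":0,"dy":-6,"dz":0,"ax":0,"ay":0,"az":0},{"hand":0.35,"dx":0,"dy":-6,"dz":0,"ax":0,"ay":0,"az":0}]'
python3 -m inch '[{"hand":0.35,"dx":0,"dy":-4,"dz":0,"ax":0,"ay":0,"az":0},{"hand":0.35,"dx":0,"dy":0,"dz":0,"ax":0,"ay":0,"az":0},{"hand":0.35,"dx":0,"dy":0,"dz":0,"ax":0,"ay":0,"az":0}]'
python3 - <<'E'
from h import *
print("tray");rects((.659,.071),.056,.045,.08)
print("rack");rects((.468,-.327),.055,.045,.08)
print("stored");rects((.5645,-.331),.055,.045,.08)
p,w=cloud("top"); q,w2=cloud("scene"); print(manip.get_obs()["t"],manip.get_obs()["force"])
for c in((.468,-.327),(.5645,-.331)):
    W=w.reshape(-1,3); k=(np.hypot(W[:,0]-c[0],W[:,1]-c[1])<.04)&(W[:,2]>.045); print(np.percentile(W[k,2],[20,50,80]))
save(cv2.hconcat([p[90:250,230:480],q[180:340,70:320]]).repeat(2,0).repeat(2,1)[:,:1000:1],"big.png")
im=cv2.imread("pics/big.png"); cv2.imwrite("pics/c7.png",cv2.resize(im,(800,256)))
E
```

```text
t: 23.08
ee_pos: [0.4933, 0.0673, 0.2128]
ee_rot: [0.7, 0.715, 0.001, 0.001]
force: [0.5, -0.0, 1.5]
finger_gap: 0.0555
t: 23.45
ee_pos: [0.4553, 0.0664, 0.2126]
ee_rot: [0.7, 0.714, 0.001, 0.001]
force: [-0.3, 0.4, 0.6]
finger_gap: 0.0553
tray
top 309 [659.7  68.7  22.2  88.8   0.7]
scene 513 [658.8  71.4  23.9  89.6   1.6]
rack
top 234 [ 469.5 -328.2   89.2   15.1   83.6]
scene 353 [ 469.2 -326.4   91.4   18.5   83.9]
stored
top 247 [ 565.1 -331.7   89.2   16.    82.9]
scene 370 [ 563.6 -329.6   91.2   17.8   83.5]
23.85 [-0.41817783  0.11038381  0.01700635]
[0.0615912  0.0649255  0.06772829]
[0.06052242 0.06459855 0.0678622 ]
```

View pics/c7.png

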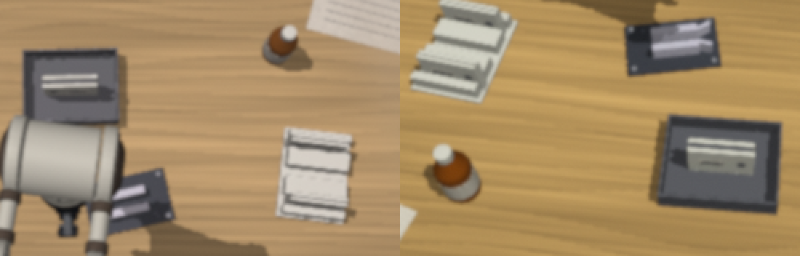

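The last picture shows the thick cartridge upright in the grey tray and the thin one in slot2, level with the stored one. The bottle is in place. Handing in.

```bash
python3 -c "
from plant import manip
manip.job_done()"
```

```text
the job is handed in; nothing more can be done
```

Both cartridges are gauged and put away, and the job was handed in at about 24 s of the 64 s allowed; no verdict is reported.

- **Thin cartridge:** the jaws measured about 13.5 mm. It slid through the gauge channel with almost no force and came out past the plain end. It now stands in slot2, the end slot. Its top is level with the stored cartridge (65 mm from the top camera for both), and both cameras place it within about 1–2 mm of the slot centre.
- **Thick cartridge:** the jaws measured about 19.3 mm. It stopped in the flared mouth at gauge x ≈ -0.088 m with about 7 N of contact force. I lifted it back out and stood it upright in the middle of the grey tray.
- **Other things:** the stored cartridge measured within about 1 mm of where it began, and the bottle looked undisturbed in the last picture. I did not measure the jar again at the end, but the arm never went near it. The arm ended clear of everything.
- **Checks that disagreed:** the two cameras differ by 2–4 mm in y throughout, so I used their average. The first move command was refused because its rows were incomplete; the arm did not move.

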